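Unhook the rinsing basket past its sprung keeper

TASK

The rinsed piece of glass has drained: take the small wire basket off the safety hook of the draining stand and stand it flat in the drip tray, let go, with the glass still in it. Hold the basket by its stirrup handle and use the handle's own crossbar to press the hook's sprung keeper back, firmly enough to come clear of the hook's beak but without forcing anything, then lift it out and draw it forward off the hook. Keep the gripper off the stand, set the basket down softly and leave the other things on the bench where they are.

Things in the scene. Friction and masses are not known exactly. Their poses are not given: they have to be found in the camera images.
- drain_stand: Draining stand, fixed: grey base plate 185 x 110 x 10 mm, a 14 mm post at the back and a rod carrying a dark steel hook, no part over 210 mm high. Origin on the worktop below the hook's middle setting. x runs from the hook's beak in front to the post (x = +85 mm), y along the crossbar hanging in the hook, z up. Hook and basket bear at most 15 N on one another.
- hook_middle (a point): Middle setting of the hook, 185 mm up. The hook (14 mm plate, 7 mm to each side in y) is clamped on its rod anywhere up to 11 mm before or behind this setting (stand's x); that shift is not measured, the keeper must be felt. Sizes are given for the middle setting: flat seat 5 mm below this point, horn's inner face 18 mm and outer face 30 mm in front of it.
- beak_nose (a point): Nose of the hook's beak at the middle setting: 13 mm behind hook_middle, 198 mm up. The beak is 8 mm thick and covers the seat from the horn to here; its underside is 9 mm above hook_middle. A crossbar lifted out strikes it unless the crossbar's axis is at least 18 mm behind the hook's middle (stand's x).
- keeper_pin (a point): Hinge of the keeper at the middle setting, 26 mm behind and 9 mm below hook_middle. The keeper is a sprung brass tongue 25 mm long, leaning forward to the beak, that swings back (+x). The crossbar at seat height meets it 13 mm behind the hook's middle with 3 N; holding it at 18 mm takes about 7 N and at 20 mm 9 to 10 N: there is its rigid stop.
- basket: Wire rinsing basket, 70 mm (x) by 90 mm (y), walls 45 mm high, 0.16 to 0.28 kg, hanging on the hook. Origin in the middle of its underside, z up. A rigid stirrup handle of flat strip stands up from the middles of its two end walls, astride the hook; once the crossbar is lifted above the beak it all comes away forward (stand's -x), the basket passing below the hook.
- crossbar (a point): Middle of the stirrup's crossbar: 10 mm round, along y, 130 mm above the basket's underside; at first it lies on the seat above the stand's origin (within 2 mm), with 4 mm of play up to the beak. The legs at its ends are upright strips 12 mm wide, outer faces 50 mm apart in y, straight from 7 mm above to 33 mm below its axis: grip them across the 50 mm from above, astride the hook.
- teal_glass: Piece of glass, 44 x 56 x 6 mm, 20 g, lying loose on the basket's floor. Origin in the middle of its underside.
- drip_tray: Aluminium drip tray, fixed, 170 mm (x) by 140 mm (y), rim 18.5 mm high, inside 161 x 131 mm. Origin in the middle of its underside, z up. Low ribs on the floor: the basket stands on them with its underside 6 mm above the worktop.
- glass_cutter: Glass cutter, a thin 158 mm pen-like tool lying on the bench between stand and tray; leave it. Origin under its middle.
- frit_jar_2: Small screw-top jar, 37 mm across and 48 mm high, standing between stand and tray; leave it. Origin under its middle.
Not all that is in view belongs to the job. Leave any blue or purple look-alike of the teal_glass alone.

How it is judged (in metres and radians):
On the way:
1. the basket is off the hook: its crossbar is 50 mm or more in front of the hook's middle setting, or 75 mm above where it hung, and nothing of the basket touches the stand (z of crossbar in the frame of drain_stand above 0.12 m and (x of crossbar in the frame of drain_stand below -0.05 m or z of crossbar in the frame of drain_stand above 0.26 m) and contact force between basket and drain_stand below 0.1 N), for 0.1 s.
At the end, for the whole second after the job is handed in: The basket stands inside the drip tray, flat on its ribs (underside 3 to 9 mm above the worktop, tilted less than 0.05 rad, within 55 mm along and 40 mm across of the tray's middle), at rest, with the glass inside it (z of basket in the frame of drip_tray between 0.003 and 0.009 m and x of basket in the frame of drip_tray between -0.055 and 0.055 m and y of basket in the frame of drip_tray between -0.04 and 0.04 m and angle between basket's own z axis and vertical below 0.05 rad and linear speed of basket below 0.02 m/s and z of teal_glass in the frame of basket between 0 and 0.03 m and horizontal distance between teal_glass and basket below 0.04 m); the robot touches nothing.
It fails at once if basket and stand press on one another with more than 15 N (contact force between basket and drain_stand above 15 N).
It fails at once if gripper or arm pushes on the stand (more than 3 N) (contact force between any of the fingers, the arm and drain_stand above 3 N).
It fails at once if the basket is dropped or banged down (more than 35 N on the tray) (contact force between basket and drip_tray above 35 N).
It fails at once if the glass cutter or the jar is shifted by more than 20 mm (distance of any of glass_cutter, frit_jar_2 from where it was at the start of the episode above 0.02 m).
It also fails if it takes over 64 s, if anything falls off the work surface, if the arm or the gripper's body presses on something with over 40 N, if the wrist force passes 120 N, or if a joint passes its speed limit or range.

ROBOT

A 7-joint arm with a two-finger parallel gripper is mounted at the origin on a cart in front of the work surface, level with it; the furniture and walls round the work are solid. World frame = base frame: x ahead of the robot, y to its left, z up, the work surface at z = 0. Lengths are in mm, angles in rad, forces in N, time in s.
With the tool pointing down it reaches from about 425 to 950 mm from the base axis. Payload 4.7 kg.
Tool frame: the origin (TCP) lies midway between the tips of the shut fingers; the grasp point (between the pads) lies 19 mm behind it; z points along the fingers, y is the line along which they close (so a half turn about z gives the same grasp; the last joint's range is limited). The gripper opens to 87 mm and grips with 3 to 60 N. Pads are 19 mm wide; open, the fingers measure 117 mm over their backs; the gripper's body (75 mm by 190 mm) begins 51 mm behind the grasp point.
Start: joints at [1.275, 0.469, -0.049, 1.532, 0.024, 1.141, -0.082], TCP at [178.008, -651.124, 222.573] pointing down, gripper open.
Joint ranges: [-2.59, 2.59], [-0.33, 1.99], [-1.39, 1.29], [0.1, 2.45], [-1.04, 4.18], [0.21, 1.99], [-2.66, 2.66]. Speed limits (rad/s): [2.57, 2.57, 3.14, 3.14, 3.14, 3.14, 3.14].

INTERFACE

Orientations are given as a 3x3 rotation matrix whose columns are the frame's x, y, z axes.
In Python, from cell import r gives the robot as it stands. The module is installed in compiled form; this text tells all that it offers.
- The arm moves only by the tool jog_arm, never from a script. Its argument "deltas" is a list of rows, each a list of 6 numbers: the shift along the world's x, y, z in mm, then the turn, a rotation vector about the world's x, y, z in degrees. In form: [[dx, dy, dz, rx, ry, rz], ...]. A call has exactly 8 rows; each row is the pose to reach, as a shift and turn from the pose commanded when the call began; what a row does not reach only later rows make up. A row lasts 1/8 s, in which the tool goes at most 62.5 mm and 10.7 degrees, less where a joint would pass 70% of its speed; a pose out of reach is approached as far as the arm can. A call with a gripper value outside its range is refused whole. "jaw" is the gripper command: -1 is shut, 1 is fully open, values between are in proportion, set as the call begins (left out, the last holds). The fingers move at their own pace and stop on an object; the grip force is fixed at half the most. Time passes only in rows, so rows that repeat a pose let the fingers close, or fill a call up. It gives the time, the measured TCP pose, the force, the opening and the grip force at its end, in the units of the state.
- r.sense(): the state, without advancing time (a new reading comes with each control period).
- r.capture(name): name is "scene" or "top" or "wrist"; returns a dict with "color" (420x560x3 uint8, red, green, blue), "fov_y" (degrees; the focal length in pixels is half the picture's height over the tangent of half this angle, whatever the lens; pixels are square), "cx", "cy" (the principal point, pixels), "world_from_camera" (4x4, takes a point from camera to world coordinates). Camera axes: x right, y down, z forward; pixel columns grow to the right and rows downward; lengths in mm; the calibration is good to about 2 mm. A picture is of the moment at which its call begins. There is no depth.
- r.hand_in(): hands the job in; it is judged then, once.
Trained networks look in a picture, given as the dict that the camera call returned (one of the last four; its "shot" number tells which), for a name from the list of things; names that differ only in an ending like _2 or _b are one class to them, and where a whole thing is asked for, a point or a joint stands for the part that bears it (a point fixed in the world has none). Each returns a list of dicts, best first, with "score" (0 to 1); they miss things now and then, are a little off and sometimes report something else, mostly with a low value. They report only what shows in the picture. A call takes as long as a camera call. They do not tell look-alikes from the thing itself.
- r.recognise(picture, thing): "xyz" ([x, y, z] in mm, in world coordinates, good to about 4 mm: the middle of the surface that is visible of it).
- r.outline_of(picture, thing): "pixels" (420x560 bool, what is visible of it).
The state is a dict: "time_s": time; "joint_positions": joint angles; "dq": joint speeds; "joint_efforts": joint torques, N m; "ee_pos": TCP position; "tcp_rot": TCP orientation; "force": force on the tool from outside, world axes, zero at the start; "ft_torque": the same for the moment, N m; "gripper_width": finger opening in mm; "grasp_force": force on a finger pad.
Only numpy, scipy, OpenCV 4.12 (cv2) and the standard library are available. Lean on these libraries where they do the work, as an engineer would, in place of code of your own. Each camera call takes 0.05 s, during which the arm holds its last target. There are 200 camera calls.

## Working session

There is one attempt and no reset: what is moved stays moved. The work goes in short steps, Python scripts to look and compute and a tool call to move; the robot and the scene stay as the last step left them, time stands still between calls to the robot, and variables do not carry over. Pictures are saved under pics/ and viewed, at most 10 in all, crops included, and the job is handed in when it is done.

Besides the shell and the picture viewer there is one more tool, called after "Emit:" as a command line: name --pt "numbers of a row" for each row, then --argument value for the rest. jog_arm: Moves the arm, as the interface text tells. Its arguments: {"type":"object","properties":{"deltas":{"type":"array","items":{"type":"array","items":{"type":"number"}}},"jaw":{"type":"number"}},"required":["deltas"]}

```bash
mkdir -p pics; cat > h.py <<'E'
import numpy as np, cv2
from cell import r
def cap(n,fn=None):
    p=r.capture(n)
    if fn: cv2.imwrite('pics/'+fn,cv2.cvtColor(p['color'],cv2.COLOR_RGB2BGR))
    return p
def f(p): return p['color'].shape[0]/2/np.tan(np.radians(p['fov_y'])/2)
def proj(p,X):
    T=np.linalg.inv(np.array(p['world_from_camera'])); c=T[:3,:3]@np.array(X,float)+T[:3,3]
    return np.array([p['cx']+f(p)*c[0]/c[2],p['cy']+f(p)*c[1]/c[2]])
def ray(p,u,v):
    T=np.array(p['world_from_camera']); d=T[:3,:3]@np.array([(u-p['cx'])/f(p),(v-p['cy'])/f(p),1]); return T[:3,3],d
def at_z(p,u,v,z):
    o,d=ray(p,u,v); return o+d*(z-o[2])/d[2]
def st():
    s=r.sense(); print({k:np.round(s[k],2).tolist() for k in ('time_s','ee_pos','force','gripper_width','grasp_force')})
    return s
E
cat > a.py <<'E'
from h import *
for n in ('scene','top'):
    p=cap(n,n+'0.png'); print(n,np.round(p['world_from_camera'],2).tolist(),p['fov_y'],p['cx'],p['cy'])
    for t in ('drain_stand','basket','crossbar','hook_middle','beak_nose','teal_glass','drip_tray','glass_cutter','frit_jar_2'):
        try:
            for d in r.recognise(p,t)[:3]: print(t,np.round(d['score'],2),np.round(d['xyz']),np.round(proj(p,d['xyz'])))
        except Exception as e: print(t,e)
s=st(); print(np.round(s['tcp_rot'],3))
E
python3 a.py; python3 -c "
import cv2,numpy as np
a=cv2.imread('pics/scene0.png');b=cv2.imread('pics/top0.png')
"
```

```text
scene [[-0.87, -0.36, 0.34, 146.07], [-0.49, 0.65, -0.57, 602.54], [-0.01, -0.67, -0.75, 927.74], [0.0, 0.0, 0.0, 1.0]] 45.157605857143736 278.53014734220307 218.65455558421172
drain_stand 0.77 [545. 218.   8.] [208. 324.]
basket 0.57 [527. 226.  86.] [208. 310.]
crossbar 0.75 [526. 224.  88.] [209. 310.]
crossbar 0.26 [545. 213.  12.] [209. 321.]
hook_middle 0.83 [545. 218.   7.] [208. 324.]
hook_middle 0.24 [582.   3.  40.] [247. 237.]
beak_nose 0.62 [549. 212.   9.] [208. 321.]
teal_glass 0.8 [424.  85.   9.] [290. 300.]
teal_glass 0.7 [536. 201.  63.] [213. 306.]
teal_glass 0.68 [522.  71.   5.] [254. 278.]
drip_tray 0.87 [ 545. -169.    6.] [296. 205.]
glass_cutter 0.59 [463.  -2.  14.] [293. 263.]
glass_cutter 0.29 [550. 218.   7.] [206. 323.]
frit_jar_2 0.7 [583.   1.  44.] [246. 235.]
top [[-0.01, -1.0, 0.1, 401.14], [-1.0, 0.0, -0.04, 13.62], [0.04, -0.1, -0.99, 1111.6], [0.0, 0.0, 0.0, 1.0]] 45.68377801157557 279.6210560832005 200.43382320253468
drain_stand 0.83 [547. 199.  11.] [177. 183.]
drain_stand 0.21 [ 549. -171.    2.] [343. 182.]
basket 0.82 [533. 189.  96.] [175. 184.]
crossbar 0.66 [531. 192. 100.] [173. 185.]
hook_middle 0.65 [552. 201.  10.] [176. 180.]
hook_middle 0.57 [ 546. -167.    3.] [341. 183.]
hook_middle 0.46 [472.  -4.  11.] [269. 216.]
beak_nose 0.69 [551. 198.  11.] [178. 181.]
teal_glass 0.95 [528.  71.   8.] [235. 191.]
teal_glass 0.94 [426.  80.   6.] [231. 237.]
teal_glass 0.61 [527. 203.  66.] [170. 189.]
glass_cutter 0.93 [465.  -5.  13.] [270. 219.]
frit_jar_2 0.81 [585.  -1.  49.] [268. 163.]
{'time_s': 1.0, 'ee_pos': [178.02, -651.12, 222.59], 'force': [-0.68, -0.59, -0.26], 'gripper_width': 87.15, 'grasp_force': 0.0}
[[ 0.965  0.264  0.   ]
 [ 0.264 -0.965 -0.   ]
 [ 0.     0.    -1.   ]]
```

View pics/scene0.png

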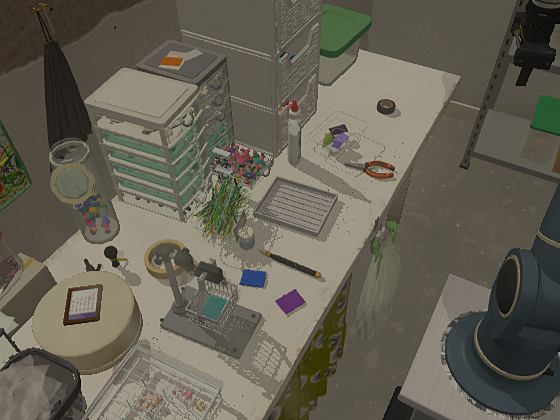

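View pics/top0.png

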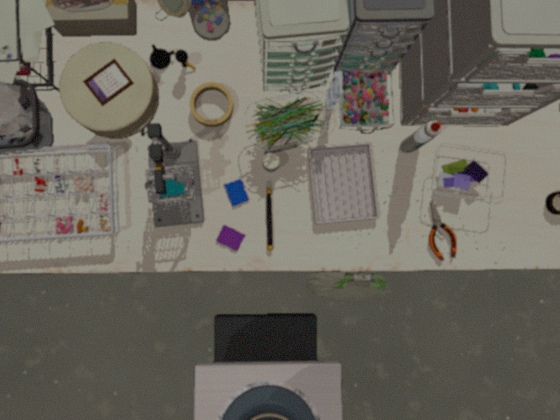

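The top view shows the stand at about (176,180) with the basket and teal glass at (172,188). The tray is at (342,184), the jar at (268,160) and the cutter at (269,218). Things that could be taken for the glass are teal (172,188) in the basket, blue (235,191) and purple (230,237) on the bench. I choose the teal one in the hanging basket and check it in a close crop.

```bash
python3 - <<'E'
import cv2,numpy as np
a=cv2.imread('pics/scene0.png')[235:365,150:270];b=cv2.imread('pics/top0.png')[115:235,135:215]
a=cv2.resize(a,None,fx=3.6,fy=3.6,interpolation=cv2.INTER_CUBIC);b=cv2.resize(b,None,fx=4.5,fy=4.5,interpolation=cv2.INTER_CUBIC)
h=540;c=np.zeros((h,800,3),np.uint8);c[:468,:432]=a;c[:540,435:795]=b
c=np.clip(c.astype(float)*1.6,0,255).astype(np.uint8)
cv2.imwrite('pics/crop1.png',c)
E
```

```text
(no output)
```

View pics/crop1.png

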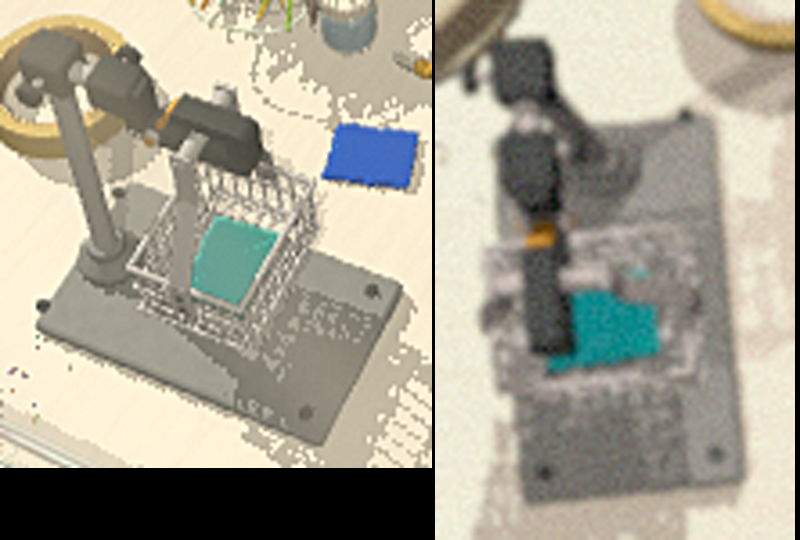

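```bash
python3 - <<'E'
from h import *
p=cap('top'); q=cap('scene')
c={'br':(715,115),'fr':(745,485),'fl':(525,500)}
W={k:at_z(p,135+(u-435)/4.5,115+v/4.5,10) for k,(u,v) in c.items()}
for k in W: print(k,W[k].round(1))
s={'fr?':(400,285),'fl?':(320,440),'bl?':(40,325)}
for k,(u,v) in s.items(): print(k,at_z(q,150+u/3.6,235+v/3.6,10).round(1))
print('post foot',at_z(p,135+(610-435)/4.5,115+170/4.5,15).round(1), at_z(q,150+102/3.6,235+255/3.6,15).round(1))
# hook front tip top face z~206
print('hook tip top',at_z(p,135+(552-435)/4.5,115+352/4.5,195).round(1),at_z(p,135+(540-435)/4.5,115+220/4.5,200).round(1))
print('hook tip scene',at_z(q,150+265/3.6,235+150/3.6,200).round(1))
print('leg tops z192', at_z(q,150+188/3.6,235+145/3.6,192).round(1),at_z(q,150+225/3.6,235+95/3.6,192).round(1),'top cam',at_z(p,135+(497-435)/4.5,115+315/4.5,150).round(1))
print('tray',[at_z(p,u,v,18).round(1).tolist() for u,v in ((309,148),(371,145),(376,217),(316,223))])
E
```

```text
br [641.9 155.7  10. ]
fr [458.2 139.2  10. ]
fl [451.2 245.7  10. ]
fr? [459.8 145.   10. ]
fl? [448.3 249.3  10. ]
bl? [626.2 267.5  10. ]
post foot [613.2 206.2  15. ] [620.8 215.   15. ]
hook tip top [503.1 196.9 195. ] [556.7 201.7 200. ]
hook tip scene [491.1 206.9 200. ]
leg tops z192 [529.9 218.5 192. ] [531.4 184.1 192. ] top cam [524.1 229.5 150. ]
tray [[624.0, -93.7, 18.0], [631.1, -233.3, 18.0], [469.3, -240.8, 18.0], [456.4, -107.3, 18.0]]
```

Emit:
jog_arm --pt "50 50 20 0 0 0" --pt "100 100 40 0 0 0" --pt "150 150 60 0 0 0" --pt "200 200 80 0 0 0" --pt "240 255 90 0 0 0" --pt "260 310 100 0 0 0" --pt "280 370 105 0 0 0" --pt "290 430 110 0 0 0"

```text
time_s: 2.1
ee_pos: [457.8, -260.6, 328.8]
tcp_rot: [[0.964, 0.264, 0.001], [0.264, -0.964, -0.0], [0.001, 0.001, -1.0]]
force: [0.6, -0.1, -0.2]
gripper_width: 87.0
grasp_force: 0.0
```

Emit:
jog_arm --pt "5 55 5 0 0 -2" --pt "10 110 10 0 0 -4" --pt "15 170 15 0 0 -6" --pt "20 230 15 0 0 -8" --pt "22 290 15 0 0 -10" --pt "22 350 15 0 0 -10" --pt "22 410 15 0 0 -10" --pt "22 410 15 0 0 -10"

```text
time_s: 3.1
ee_pos: [477.5, 153.0, 343.7]
tcp_rot: [[0.995, 0.102, 0.0], [0.102, -0.995, 0.002], [0.001, -0.002, -1.0]]
force: [0.0, -1.1, -0.1]
gripper_width: 87.0
grasp_force: 0.0
```

```bash
cat > b.py <<'E'
from h import *
s=st(); print(s['tcp_rot'])
p=cap('wrist','w1.png'); print(np.round(p['world_from_camera'],3).tolist(),p['fov_y'],p['cx'],p['cy'])
for t in ('drain_stand','basket','crossbar','hook_middle','teal_glass'):
    for d in r.recognise(p,t)[:2]: print(t,np.round(d['score'],2),np.round(d['xyz']),np.round(proj(p,d['xyz'])))
print('pred crossbar',proj(p,[531,201,190]))
E
python3 b.py
```

```text
{'time_s': 3.1, 'ee_pos': [477.46, 153.04, 343.71], 'force': [0.02, -1.14, -0.12], 'gripper_width': 87.0, 'grasp_force': 0.0}
[[ 9.94740550e-01  1.02426073e-01  3.71110731e-04]
 [ 1.02424888e-01 -9.94737802e-01  2.41812763e-03]
 [ 6.16837190e-04 -2.36739864e-03 -9.99997007e-01]]
[[0.102, -0.95, -0.295, 559.095], [-0.995, -0.098, -0.027, 162.238], [-0.003, 0.296, -0.955, 505.149], [0.0, 0.0, 0.0, 1.0]] 71.02307263911013 279.28935943997925 211.99048027817594
drain_stand 0.8 [584. 201.  10.] [257. 102.]
basket 0.72 [582. 202.  18.] [257. 103.]
basket 0.65 [535. 190.  99.] [258. 137.]
crossbar 0.69 [535. 187.  99.] [260. 137.]
hook_middle 0.78 [578. 202.   8.] [257. 106.]
teal_glass 0.78 [539. 195.  64.] [256. 133.]
teal_glass 0.71 [526.  70.   8.] [334. 147.]
pred crossbar [240.60036983 144.66888726]
```

View pics/w1.png

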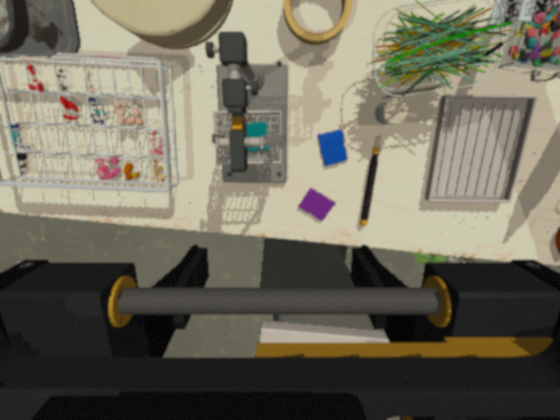

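Emit:
jog_arm --pt "-10 15 -20 0 0 0" --pt "-20 30 -40 0 0 0" --pt "-27 47 -60 0 0 0" --pt "-27 47 -80 0 0 0" --pt "-27 47 -94 0 0 0" --pt "-27 47 -94 0 0 0" --pt "-27 47 -94 0 0 0" --pt "-27 47 -94 0 0 0"

```text
time_s: 4.4
ee_pos: [452.4, 194.5, 250.0]
tcp_rot: [[0.996, 0.092, 0.001], [0.092, -0.996, 0.0], [0.002, -0.0, -1.0]]
force: [0.0, 0.4, 0.6]
gripper_width: 87.0
grasp_force: 0.0
```

```bash
python3 - <<'E'
from h import *
st(); p=cap('wrist'); 
import pickle; pickle.dump(p,open('w2.pkl','wb'))
u,v=proj(p,[535,201,190]).astype(int); print(u,v,np.round(p['world_from_camera'],2)[:3,3])
u0=max(0,min(560-260,u-130)); v0=max(0,v-100)
c=p['color'][v0:v0+195,u0:u0+260]; c=cv2.resize(c,None,fx=3,fy=3,interpolation=cv2.INTER_CUBIC)
c=np.clip(c*1.7,0,255).astype(np.uint8)
cv2.imwrite('pics/w2.png',c[:,:,::-1]); print(u0,v0)
E
```

```text
{'time_s': 4.4, 'ee_pos': [452.35, 194.47, 250.03], 'force': [0.05, 0.43, 0.59], 'gripper_width': 86.97, 'grasp_force': 0.0}
282 119 [533.91 203.08 411.54]
152 19
```

View pics/w2.png

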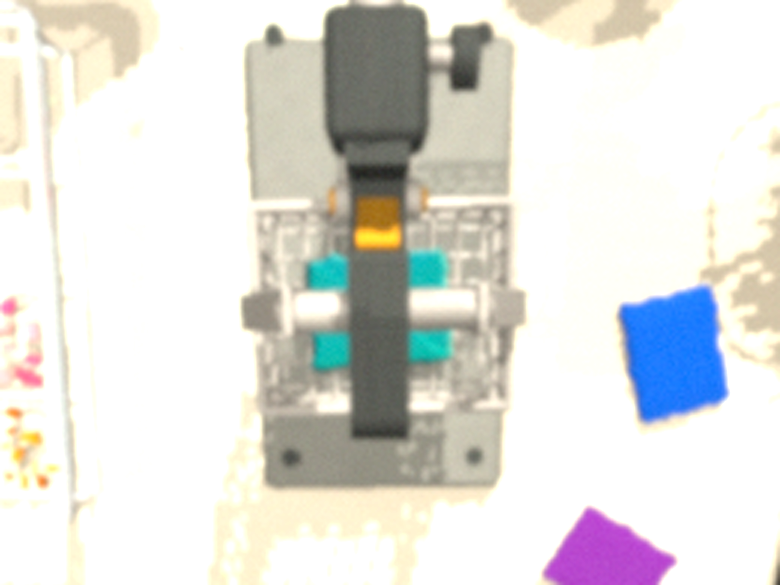

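```bash
python3 - <<'E'
from h import *
import pickle; p=pickle.load(open('w2.pkl','rb'))
def P(u,v,z): return at_z(p,152+u/3,19+v/3,z).round(1)
print('bar ends',P(290,309,190),P(485,308,190),'mid',P(386,308,190))
print('beak nose',P(378,247,206),'hook front',P(380,437,205),P(380,437,198))
print('plate front',P(266,487,10),P(500,485,10),'back',P(248,42,10),P(512,42,10))
print('basket rim',P(262,410,105),P(502,410,105),P(250,203,105),P(514,203,105))
print('teal',P(380,308,66))
E
```

```text
bar ends [531.2 225.1 190. ] [535.7 178.6 190. ] mid [533.5 202.2 190. ]
beak nose [546.  205.2 206. ] hook front [504.8 201.  205. ] [503.8 200.9 198. ]
plate front [449.5 249.3  10. ] [460.3 142.   10. ] back [629.6 266.   10. ] [639.2 160.7  10. ]
basket rim [496.2 241.2 105. ] [503.7 159.2 105. ] [561.5 248.4 105. ] [569.2 163.9 105. ]
teal [533.1 204.   66. ]
```

Close view: the crossbar middle is at crop (386,308), the brass keeper at (378,235) and the hook front at (380,437). The teal glass lies in the basket. The bar is at about (533.5, 202) with yaw 5.5°, and the sizes agree with the hook being near its middle setting. Next I go above it and down to the legs.

Emit:
jog_arm --pt "25 2 0 0 0 0" --pt "50 5 0 0 0 0.2" --pt "75 7.5 0 0 0 0.2" --pt "81 7.5 -10 0 0 0.2" --pt "81 7.5 -30 0 0 0.2" --pt "81 7.5 -45 0 0 0.2" --pt "81 7.5 -45 0 0 0.2" --pt "81 7.5 -45 0 0 0.2"

```text
time_s: 5.45
ee_pos: [532.9, 202.2, 204.8]
tcp_rot: [[0.995, 0.096, 0.001], [0.096, -0.995, 0.0], [0.001, -0.0, -1.0]]
force: [-0.0, 0.2, -0.2]
gripper_width: 87.1
grasp_force: 0.0
```

```bash
python3 - <<'E'
from h import *
st(); p=cap('wrist')
c=cv2.resize(p['color'],(700,525),interpolation=cv2.INTER_CUBIC)
cv2.imwrite('pics/w3.png',np.clip(c*1.6,0,255).astype(np.uint8)[:,:,::-1])
print(proj(p,[533.4,202,185]),p['world_from_camera'][:3])
E
```

```text
{'time_s': 5.45, 'ee_pos': [532.91, 202.15, 204.82], 'force': [-0.04, 0.23, -0.21], 'gripper_width': 87.1, 'grasp_force': 0.0}
[281.48848545 248.18866797] [[ 9.53500625e-02 -9.50776837e-01 -2.94841945e-01  6.14499035e+02]
 [-9.95443605e-01 -9.12583883e-02 -2.76393789e-02  2.11134870e+02]
 [-6.27919429e-04  2.96133945e-01 -9.55146215e-01  3.66249113e+02]]
```

View pics/w3.png

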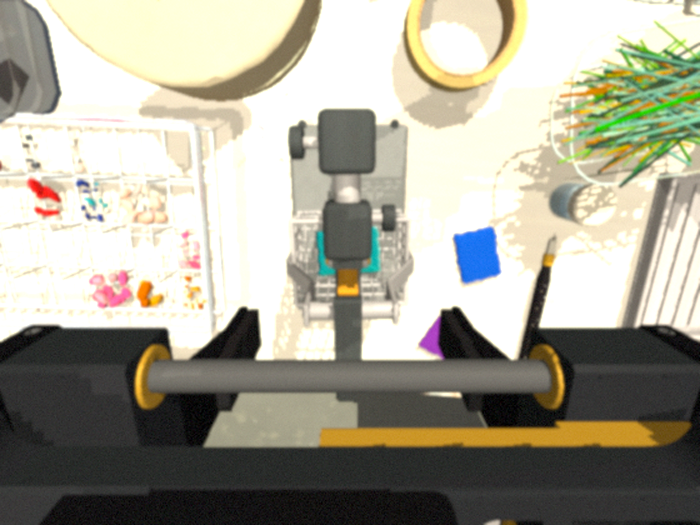

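The open fingers at columns 250 and 445 straddle the bar (302–400, row 310), centred. I descend and then close.

Emit:
jog_arm --pt "0 0 -15 0 0 0" --pt "0 0 -30 0 0 0" --pt "0 0 -40 0 0 0" --pt "0 0 -46 0 0 0" --pt "0 0 -46 0 0 0" --pt "0 0 -46 0 0 0" --pt "0 0 -46 0 0 0" --pt "0 0 -46 0 0 0"

```text
time_s: 6.5
ee_pos: [533.0, 201.9, 158.6]
tcp_rot: [[0.995, 0.096, 0.001], [0.096, -0.995, 0.0], [0.001, -0.0, -1.0]]
force: [-0.7, 0.4, -0.5]
gripper_width: 87.1
grasp_force: 0.0
```

Emit:
jog_arm --pt "0 0 0 0 0 0" --pt "0 0 0 0 0 0" --pt "0 0 0 0 0 0" --pt "0 0 0 0 0 0" --pt "0 0 0 0 0 0" --pt "0 0 0 0 0 0" --pt "0 0 0 0 0 0" --pt "0 0 0 0 0 0" --jaw -1

```text
time_s: 7.5
ee_pos: [532.8, 201.9, 158.3]
tcp_rot: [[0.995, 0.096, 0.0], [0.096, -0.995, -0.0], [0.0, 0.0, -1.0]]
force: [-0.0, -0.5, 0.0]
gripper_width: 49.8
grasp_force: 30.0
```

Emit:
jog_arm --pt "0 0 0.5 0 0 0" --pt "0 0 1 0 0 0" --pt "0 0 1.5 0 0 0" --pt "0 0 2 0 0 0" --pt "0 0 2 0 0 0" --pt "0 0 2 0 0 0" --pt "0 0 2 0 0 0" --pt "0 0 2 0 0 0"

```text
time_s: 8.5
ee_pos: [532.8, 201.9, 160.2]
tcp_rot: [[0.995, 0.096, 0.0], [0.096, -0.995, -0.0], [0.0, 0.0, -1.0]]
force: [0.1, -0.2, -2.6]
gripper_width: 49.8
grasp_force: 30.0
```

Emit:
jog_arm --pt "1 0.1 0 0 0 0" --pt "2 0.2 0 0 0 0" --pt "3 0.3 0 0 0 0" --pt "4 0.4 0 0 0 0" --pt "5 0.5 0 0 0 0" --pt "6 0.6 0 0 0 0" --pt "6 0.6 0 0 0 0" --pt "6 0.6 0 0 0 0"

```text
time_s: 9.5
ee_pos: [538.7, 202.5, 160.2]
tcp_rot: [[0.995, 0.096, -0.0], [0.096, -0.995, -0.0], [-0.0, 0.0, -1.0]]
force: [0.6, 0.1, -2.0]
gripper_width: 49.9
grasp_force: 30.0
```

Emit:
jog_arm --pt "1 0.1 0 0 0 0" --pt "2 0.2 0 0 0 0" --pt "3 0.3 0 0 0 0" --pt "4 0.4 0 0 0 0" --pt "5 0.5 0 0 0 0" --pt "5 0.5 0 0 0 0" --pt "5 0.5 0 0 0 0" --pt "5 0.5 0 0 0 0"

```text
time_s: 10.5
ee_pos: [543.8, 203.0, 160.3]
tcp_rot: [[0.995, 0.096, 0.0], [0.096, -0.995, -0.0], [0.0, 0.0, -1.0]]
force: [-0.5, 0.2, -1.9]
gripper_width: 49.7
grasp_force: 30.0
```

Emit:
jog_arm --pt "0.5 0.05 0 0 0 0" --pt "1 0.1 0 0 0 0" --pt "1.5 0.15 0 0 0 0" --pt "2 0.2 0 0 0 0" --pt "2 0.2 0 0 0 0" --pt "2 0.2 0 0 0 0" --pt "2 0.2 0 0 0 0" --pt "2 0.2 0 0 0 0"

```text
time_s: 11.5
ee_pos: [545.4, 203.1, 160.0]
tcp_rot: [[0.995, 0.096, -0.001], [0.096, -0.995, -0.0], [-0.001, 0.0, -1.0]]
force: [-2.8, 0.3, -3.4]
gripper_width: 49.6
grasp_force: 30.0
```

Emit:
jog_arm --pt "0.5 0.05 0 0 0 0" --pt "1 0.1 0 0 0 0" --pt "1.5 0.15 0 0 0 0" --pt "2 0.2 0 0 0 0" --pt "2 0.2 0 0 0 0" --pt "2 0.2 0 0 0 0" --pt "2 0.2 0 0 0 0" --pt "2 0.2 0 0 0 0"

```text
time_s: 12.5
ee_pos: [547.7, 203.4, 160.3]
tcp_rot: [[0.995, 0.096, -0.0], [0.096, -0.995, -0.0], [-0.0, 0.0, -1.0]]
force: [-4.5, -1.6, -2.2]
gripper_width: 49.4
grasp_force: 30.0
```

Emit:
jog_arm --pt "0.5 0.05 0 0 0 0" --pt "1 0.1 0 0 0 0" --pt "1.5 0.15 0 0 0 0" --pt "1.5 0.15 0 0 0 0" --pt "1.5 0.15 0 0 0 0" --pt "1.5 0.15 0 0 0 0" --pt "1.5 0.15 0 0 0 0" --pt "1.5 0.15 0 0 0 0"

```text
time_s: 13.5
ee_pos: [549.0, 203.5, 160.2]
tcp_rot: [[0.995, 0.096, -0.001], [0.096, -0.995, -0.0], [-0.001, 0.0, -1.0]]
force: [-5.3, -1.1, -1.5]
gripper_width: 49.8
grasp_force: 30.0
```

Emit:
jog_arm --pt "0.5 0.05 0 0 0 0" --pt "1 0.1 0 0 0 0" --pt "1.5 0.15 0 0 0 0" --pt "1.5 0.15 0 0 0 0" --pt "1.5 0.15 0 0 0 0" --pt "1.5 0.15 0 0 0 0" --pt "1.5 0.15 0 0 0 0" --pt "1.5 0.15 0 0 0 0"

```text
time_s: 14.5
ee_pos: [550.1, 203.7, 160.2]
tcp_rot: [[0.995, 0.096, -0.001], [0.096, -0.995, -0.001], [-0.001, 0.0, -1.0]]
force: [-6.3, -1.5, -2.4]
gripper_width: 49.7
grasp_force: 30.0
```

Emit:
jog_arm --pt "0.5 0.05 0 0 0 0" --pt "1 0.1 0 0 0 0" --pt "1 0.1 0 0 0 0" --pt "1 0.1 0 0 0 0" --pt "1 0.1 0 0 0 0" --pt "1 0.1 0 0 0 0" --pt "1 0.1 0 0 0 0" --pt "1 0.1 0 0 0 0"

```text
time_s: 15.5
ee_pos: [550.9, 203.8, 160.2]
tcp_rot: [[0.995, 0.096, -0.002], [0.096, -0.995, -0.001], [-0.002, 0.001, -1.0]]
force: [-7.3, -0.8, -0.5]
gripper_width: 49.8
grasp_force: 30.0
```

```bash
python3 - <<'E'
from h import *
for i in range(5):
    p=cap('wrist'); s=r.sense(); print(np.round(s['force'],1),np.round(s['ft_torque'],2),np.round(s['ee_pos'],1))
E
```

```text
[-7.5 -0.1 -0.2] [-0.13  1.46  0.01] [550.9 203.7 160.2]
[-6.8 -0.1  0.1] [-0.17  1.44  0.  ] [550.9 203.7 160.2]
[-7.1 -1.1 -0.5] [-0.18  1.42 -0.02] [550.9 203.8 160.2]
[-6.6 -0.6 -0.7] [-0.13  1.41  0.  ] [550.9 203.7 160.2]
[-7.9  0.5 -1.4] [-0.17  1.41  0.06] [550.9 203.7 160.2]
```

Emit:
jog_arm --pt "0.5 0.05 0 0 0 0" --pt "1 0.1 0 0 0 0" --pt "1 0.1 0 0 0 0" --pt "1 0.1 0 0 0 0" --pt "1 0.1 0 0 0 0" --pt "1 0.1 0 0 0 0" --pt "1 0.1 0 0 0 0" --pt "1 0.1 0 0 0 0"

```text
time_s: 16.75
ee_pos: [551.6, 203.9, 160.3]
tcp_rot: [[0.995, 0.096, -0.002], [0.096, -0.995, -0.001], [-0.002, 0.001, -1.0]]
force: [-8.0, -1.8, 0.4]
gripper_width: 49.5
grasp_force: 30.0
```

```bash
python3 - <<'E'
from h import *
for i in range(5):
    p=cap('wrist'); s=r.sense(); print(np.round(s['force'],1),np.round(s['ee_pos'],1))
E
```

```text
[-8.1 -1.3 -0.1] [551.7 203.8 160.3]
[-7.8 -1.3  0.4] [551.6 203.8 160.3]
[-7.8 -1.7  0.2] [551.6 203.9 160.3]
[-8.1 -1.5  0.9] [551.6 203.9 160.3]
[-7.3 -0.3  0.2] [551.6 203.8 160.3]
```

Emit:
jog_arm --pt "0 0 0.5 0 0 0" --pt "0 0 1 0 0 0" --pt "0 0 1.5 0 0 0" --pt "0 0 2 0 0 0" --pt "0 0 2.5 0 0 0" --pt "0 0 3 0 0 0" --pt "0 0 3 0 0 0" --pt "0 0 3 0 0 0"

```text
time_s: 18.0
ee_pos: [551.6, 203.5, 162.2]
tcp_rot: [[0.995, 0.096, -0.003], [0.096, -0.995, -0.001], [-0.003, 0.001, -1.0]]
force: [-7.0, -0.2, -5.0]
gripper_width: 49.6
grasp_force: 30.0
```

Emit:
jog_arm --pt "0 0 0.3 0 0 0" --pt "0 0 0.6 0 0 0" --pt "0 0 1 0 0 0" --pt "0 0 1 0 0 0" --pt "0 0 1 0 0 0" --pt "0 0 1 0 0 0" --pt "0 0 1 0 0 0" --pt "0 0 1 0 0 0"

```text
time_s: 19.0
ee_pos: [551.8, 203.4, 163.3]
tcp_rot: [[0.995, 0.096, -0.003], [0.096, -0.995, -0.001], [-0.003, 0.001, -1.0]]
force: [-5.1, -0.9, -4.6]
gripper_width: 49.2
grasp_force: 30.0
```

Emit:
jog_arm --pt "0 0 0.6 0 0 0" --pt "0 0 1.2 0 0 0" --pt "0 0 1.8 0 0 0" --pt "0 0 2.4 0 0 0" --pt "0 0 3 0 0 0" --pt "0 0 3.6 0 0 0" --pt "0 0 4 0 0 0" --pt "0 0 4 0 0 0"

```text
time_s: 20.0
ee_pos: [553.0, 203.8, 168.4]
tcp_rot: [[0.995, 0.096, 0.0], [0.096, -0.995, -0.0], [0.0, 0.0, -1.0]]
force: [-4.0, -2.0, -3.8]
gripper_width: 49.4
grasp_force: 30.0
```

Emit:
jog_arm --pt "0 0 1 0 0 0" --pt "0 0 2 0 0 0" --pt "0 0 3 0 0 0" --pt "0 0 4 0 0 0" --pt "0 0 5 0 0 0" --pt "0 0 6 0 0 0" --pt "0 0 6 0 0 0" --pt "0 0 6 0 0 0"

```text
time_s: 21.0
ee_pos: [553.2, 204.0, 174.7]
tcp_rot: [[0.995, 0.096, 0.001], [0.096, -0.995, 0.0], [0.001, -0.0, -1.0]]
force: [-3.2, -0.2, -0.6]
gripper_width: 49.6
grasp_force: 30.0
```

Emit:
jog_arm --pt "0 0 1.5 0 0 0" --pt "0 0 3 0 0 0" --pt "0 0 5 0 0 0" --pt "0 0 7 0 0 0" --pt "0 0 10 0 0 0" --pt "0 0 14 0 0 0" --pt "0 0 18 0 0 0" --pt "0 0 20 0 0 0"

```text
time_s: 22.0
ee_pos: [553.0, 204.0, 194.7]
tcp_rot: [[0.995, 0.096, 0.001], [0.096, -0.995, 0.0], [0.001, -0.0, -1.0]]
force: [-0.7, 0.0, -2.7]
gripper_width: 49.7
grasp_force: 30.0
```

```bash
python3 - <<'E'
from h import *
s=st(); p=cap('scene'); 
for i in range(3):
    cap('wrist'); s=st()
c=p['color'][225:375,130:330]; c=cv2.resize(c,None,fx=3.5,fy=3.5,interpolation=cv2.INTER_CUBIC)
cv2.imwrite('pics/s4.png',np.clip(c*1.6,0,255).astype(np.uint8)[:,:,::-1])
E
```

```text
{'time_s': 22.0, 'ee_pos': [553.02, 203.98, 194.68], 'force': [-0.72, 0.03, -2.73], 'gripper_width': 49.68, 'grasp_force': 29.97}
{'time_s': 22.1, 'ee_pos': [552.99, 203.96, 194.58], 'force': [0.72, 0.21, -2.94], 'gripper_width': 49.26, 'grasp_force': 29.97}
{'time_s': 22.15, 'ee_pos': [552.86, 203.9, 194.37], 'force': [-0.12, 0.04, -2.85], 'gripper_width': 49.72, 'grasp_force': 29.97}
{'time_s': 22.2, 'ee_pos': [552.76, 203.87, 194.2], 'force': [0.86, -1.47, -3.26], 'gripper_width': 49.44, 'grasp_force': 29.97}
```

View pics/s4.png

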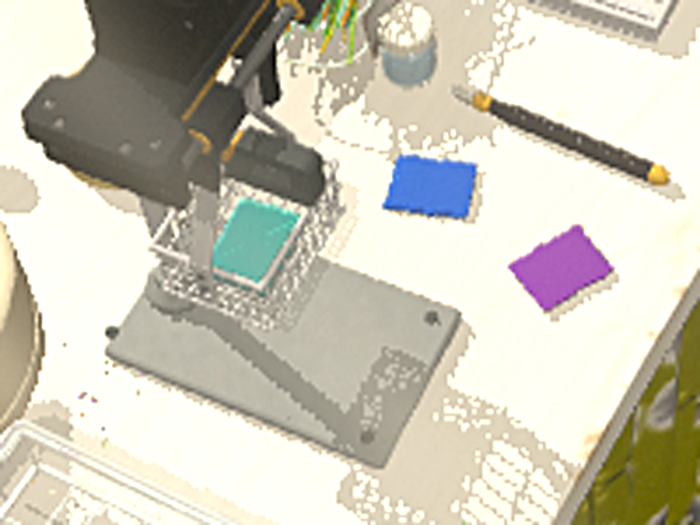

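Free: the load is its own weight of about 2.8 N and the teal glass is in the basket. I draw it forward, 11 cm, along the stand's -x.

Emit:
jog_arm --pt "-6 -0.6 0 0 0 0" --pt "-18 -1.7 0 0 0 0" --pt "-34 -3.3 0 0 0 0" --pt "-52 -5 0 0 0 0" --pt "-70 -6.7 0 0 0 0" --pt "-88 -8.5 0 0 0 0" --pt "-100 -9.6 0 0 0 0" --pt "-104 -10 0 0 0 0"

```text
time_s: 23.2
ee_pos: [448.1, 193.8, 194.4]
tcp_rot: [[0.995, 0.096, 0.001], [0.096, -0.995, -0.0], [0.0, 0.0, -1.0]]
force: [0.6, -0.8, -2.1]
gripper_width: 49.4
grasp_force: 30.0
```

Emit:
jog_arm --pt "0 0 0 0 0 0" --pt "0 -10 0 0 0 0" --pt "0 -30 5 0 0 0" --pt "0 -55 10 0 0 0" --pt "0 -85 15 0 0 0" --pt "0 -115 15 0 0 0" --pt "5 -145 15 0 0 0" --pt "10 -175 15 0 0 0"

```text
time_s: 24.2
ee_pos: [459.1, 17.0, 209.3]
tcp_rot: [[0.996, 0.095, 0.0], [0.095, -0.996, -0.0], [0.0, 0.0, -1.0]]
force: [-1.1, -0.0, -1.8]
gripper_width: 49.8
grasp_force: 30.0
```

Emit:
jog_arm --pt "5 -30 0 0 0 0" --pt "15 -60 0 0 0 0" --pt "30 -90 0 0 0 0" --pt "45 -120 0 0 0 0" --pt "60 -150 0 0 0 0" --pt "75 -170 0 0 0 0" --pt "83 -182 0 0 0 0" --pt "86 -186 0 0 0 0"

```text
time_s: 25.2
ee_pos: [544.8, -167.9, 208.9]
tcp_rot: [[0.996, 0.095, -0.001], [0.095, -0.996, 0.0], [-0.001, -0.0, -1.0]]
force: [-1.2, 0.5, -2.1]
gripper_width: 50.0
grasp_force: 30.0
```

```bash
python3 - <<'E'
from h import *
s=st(); p=cap('top')
for t in ('drip_tray','basket','teal_glass','frit_jar_2','glass_cutter'):
    for d in r.recognise(p,t)[:2]: print(t,np.round(d['score'],2),np.round(d['xyz']))
E
```

```text
{'time_s': 25.2, 'ee_pos': [544.76, -167.89, 208.86], 'force': [-1.25, 0.48, -2.11], 'gripper_width': 50.02, 'grasp_force': 29.97}
basket 0.71 [ 513. -174.  127.]
basket 0.47 [544. 197.  11.]
teal_glass 0.72 [423.  84.   6.]
teal_glass 0.63 [529.  73.   7.]
frit_jar_2 0.58 [582.  -4.  48.]
frit_jar_2 0.42 [ 513. -170.  129.]
glass_cutter 0.83 [468.  -7.  13.]
```

Emit:
jog_arm --pt "0 0 -6 0 0 0" --pt "0 0 -18 0 0 0" --pt "0 0 -34 0 0 0" --pt "0 0 -50 0 0 0" --pt "0 0 -66 0 0 0" --pt "0 0 -80 0 0 0" --pt "0 0 -89 0 0 0" --pt "0 0 -93 0 0 0"

```text
time_s: 26.5
ee_pos: [544.7, -167.1, 115.7]
tcp_rot: [[0.995, 0.096, -0.0], [0.096, -0.995, 0.0], [-0.0, -0.0, -1.0]]
force: [0.3, -0.5, -1.2]
gripper_width: 49.4
grasp_force: 30.0
```

Emit:
jog_arm --pt "0 0 -0.5 0 0 0" --pt "0 0 -1 0 0 0" --pt "0 0 -2 0 0 0" --pt "0 0 -3 0 0 0" --pt "0 0 -4 0 0 0" --pt "0 0 -5 0 0 0" --pt "0 0 -5 0 0 0" --pt "0 0 -5 0 0 0"

```text
time_s: 27.5
ee_pos: [544.9, -167.1, 111.3]
tcp_rot: [[0.995, 0.096, 0.0], [0.096, -0.995, -0.0], [0.0, 0.0, -1.0]]
force: [0.7, 0.4, -2.2]
gripper_width: 49.5
grasp_force: 30.0
```

Emit:
jog_arm --pt "0 0 -0.3 0 0 0" --pt "0 0 -0.6 0 0 0" --pt "0 0 -0.9 0 0 0" --pt "0 0 -1.2 0 0 0" --pt "0 0 -1.5 0 0 0" --pt "0 0 -1.5 0 0 0" --pt "0 0 -1.5 0 0 0" --pt "0 0 -1.5 0 0 0"

```text
time_s: 28.5
ee_pos: [544.8, -167.1, 109.8]
tcp_rot: [[0.995, 0.096, 0.0], [0.096, -0.995, -0.0], [0.0, 0.0, -1.0]]
force: [0.4, 0.1, -2.1]
gripper_width: 49.8
grasp_force: 30.0
```

Emit:
jog_arm --pt "0 0 -0.3 0 0 0" --pt "0 0 -0.6 0 0 0" --pt "0 0 -0.9 0 0 0" --pt "0 0 -1 0 0 0" --pt "0 0 -1 0 0 0" --pt "0 0 -1 0 0 0" --pt "0 0 -1 0 0 0" --pt "0 0 -1 0 0 0"

```text
time_s: 29.5
ee_pos: [545.1, -167.0, 109.4]
tcp_rot: [[0.995, 0.096, 0.001], [0.096, -0.995, -0.0], [0.001, 0.0, -1.0]]
force: [-2.2, 0.6, 5.9]
gripper_width: 49.3
grasp_force: 30.0
```

Emit:
jog_arm --pt "0 0 0.5 0 0 0" --pt "0 0 0.5 0 0 0" --pt "0 0 0.5 0 0 0" --pt "0 0 0.5 0 0 0" --pt "0 0 0.5 0 0 0" --pt "0 0 0.5 0 0 0" --pt "0 0 0.5 0 0 0" --pt "0 0 0.5 0 0 0" --jaw 1

```text
time_s: 30.5
ee_pos: [544.8, -167.1, 109.3]
tcp_rot: [[0.995, 0.096, 0.0], [0.096, -0.995, -0.0], [0.0, 0.0, -1.0]]
force: [0.3, -0.1, -0.0]
gripper_width: 86.9
grasp_force: 0.0
```

Emit:
jog_arm --pt "0 0 10 0 0 0" --pt "0 0 30 0 0 0" --pt "0 0 60 0 0 0" --pt "0 0 90 0 0 0" --pt "0 0 110 0 0 0" --pt "0 0 110 0 0 0" --pt "0 0 110 0 0 0" --pt "0 0 110 0 0 0"

```text
time_s: 31.5
ee_pos: [544.1, -167.0, 218.1]
tcp_rot: [[0.995, 0.096, -0.002], [0.096, -0.995, 0.001], [-0.002, -0.001, -1.0]]
force: [0.7, 0.2, -0.8]
gripper_width: 86.8
grasp_force: 0.0
```

Emit:
jog_arm --pt "-15 0 5 0 0 0" --pt "-40 0 10 0 0 0" --pt "-70 0 20 0 0 0" --pt "-85 0 30 0 0 0" --pt "-85 0 40 0 0 0" --pt "-85 0 40 0 0 0" --pt "-85 0 40 0 0 0" --pt "-85 0 40 0 0 0"

```text
time_s: 32.5
ee_pos: [460.0, -166.9, 258.7]
tcp_rot: [[0.995, 0.096, -0.001], [0.096, -0.995, 0.001], [-0.001, -0.001, -1.0]]
force: [0.2, -1.0, -0.2]
gripper_width: 86.8
grasp_force: 0.0
```

```bash
python3 - <<'E'
from h import *
s=st(); p=cap('wrist'); q=cap('scene')
for t in ('drip_tray','basket','teal_glass'):
    for d in r.recognise(p,t)[:2]: print(t,np.round(d['score'],2),np.round(d['xyz']))
a=cv2.resize(p['color'][0:240,130:430],(400,320)); b=cv2.resize(q['color'][130:280,200:387],(400,320))
cv2.imwrite('pics/end.png',np.clip(np.hstack([a,b])*1.5,0,255).astype(np.uint8)[:,:,::-1])
E
```

```text
{'time_s': 32.5, 'ee_pos': [460.04, -166.94, 258.69], 'force': [0.16, -1.01, -0.17], 'gripper_width': 86.85, 'grasp_force': 0.0}
drip_tray 0.76 [ 565. -170.    3.]
basket 0.97 [ 547. -169.   50.]
teal_glass 0.93 [526.  69.   9.]
teal_glass 0.64 [ 536. -167.   14.]
```

View pics/end.png

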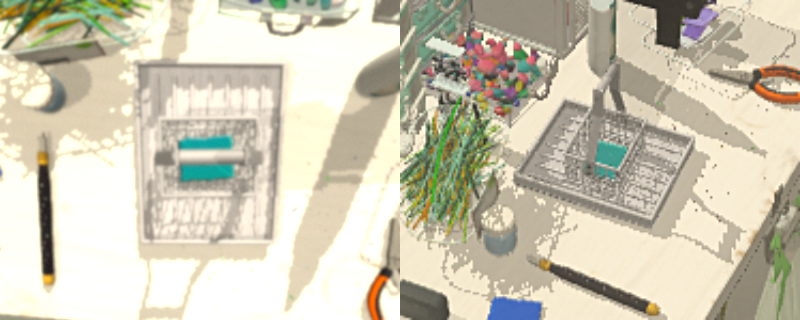

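The basket stands flat in the middle of the tray at (208,157) with the teal glass in it. The jar and the cutter look undisturbed.

```bash
python3 -c "
from cell import r
print(r.hand_in())"
```

```text
the job is handed in; nothing more can be done
None
```

The basket is off the hook and standing flat in the middle of the drip tray with the teal glass in it, released, and the job is handed in at about 33 s; the hand-in returned no verdict.

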